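# Bolt the blade chest shut past its safety catch

## Task

Bolt the blade chest's lid shut: with one fingertip press the sprung safety-catch bar down and keep it down, while the other fingertip pushes the bolt's thumb plate until the bolt is fully home in its keeper on the far rail. Only then let the catch spring back up behind it and move clear. Just press and push, grasp nothing, and leave the thread spool, sanding block and rosin cake where they are.

Things in the scene. Friction and masses are not known exactly. Their poses are not given: they have to be found in the camera images.
- chest: low wooden blade chest with a lighter wooden lid, 200 x 154 x 70 mm (x, y, z), fixed to the bench, turned by up to 0.5 rad either way; origin at the centre of its underside. Its x axis is the way the bolt slides to lock (level, roughly away from the robot), z up. A dark steel plate on the lid (top 73 mm up) carries the bolt (centre line at chest y = -33 mm) and the catch bar (centre line at chest y = +33 mm)
- catch_top (a point): centre of the flat top face of the safety-catch bar: a plain steel bar, 100 mm long (along chest x), 30 mm wide (along chest y), 5 mm thick, its top 100 mm above the bench when it is up. It stands on two springs beside the bolt and goes straight down, wherever along it one presses. The point moves with it
- catch (a joint): how far the catch bar is pressed down, m: 0 = up, 0.012 = against its bottom stop. Its spring starts at 4 N and reaches 8 N at the bottom. Up, its tooth blocks the bolt; pressed 0.005 or more, the bolt is free. It springs up again when let go; let go while the bolt is half way, it drops into a notch and jams the bolt
- thumb_plate (a point): centre of the rear (chest -x) face of the bolt's upright thumb plate, at mid width, 100 mm above the bench. Steel, 30 mm wide (along chest y), 6 mm thick (along chest x), and stands from 86 to 112 mm above the bench; the bar and straps below it rise only to 85 mm. The point moves with the bolt. Behind it is free space; at the start the catch bar beside it reaches from about 48 mm behind this face to 52 mm ahead of it
- bolt (a joint): how far the bolt has been slid to chest +x, m: 0 = fully back, 0.032 = fully home at its stop, through the keeper. It slides with about 2.5 N of friction and stays where it is left. From 0.028 on the catch comes up behind it and locks it
- thread_spool: wooden spool of thread, 29 mm across, 40 mm tall, loose on the bench on the +y side of the chest; origin at the centre of its underside. To be left alone. (Farther left, beyond 0.5 m from the robot, a desk lamp's arm hangs about 0.54 m above the bench: draw the robot's arm in before swinging past it)
- sanding_block: cork sanding block, 42 x 85 x 28 mm, loose on the bench on the robot's side of the chest; origin at the centre of its underside. To be left alone
- rosin_cake: rosin cake in its wooden tray, 34 x 62 x 22 mm, loose on the bench on the -y side of the chest; origin at the centre of its underside. To be left alone

How it is judged:
On the way, in this order (a step that is already met when the one before it is completed fails the run):
1. the catch is pressed down by a finger while the bolt is still back (value of joint catch above 0.005 m and value of joint bolt below 0.007 m and contact force between the fingers and catch above 0.3 N), for 0.1 s.
2. with the catch held down by one finger, the other pushes the bolt on its way (value of joint catch above 0.004 m and value of joint bolt above 0.01 m and contact force between the fingers and catch above 0.3 N and contact force between the fingers and bolt above 0.3 N), for 0.04 s.
3. the bolt is home while the catch is still held down (value of joint catch above 0.004 m and value of joint bolt above 0.028 m and contact force between the fingers and catch above 0.3 N), for 0.04 s.
At the end, for the whole second after the job is handed in: The bolt is home in its keeper (at least 27 of its 32 mm), the catch bar is up again (within 2 mm) and locks it, and spool, sanding block and rosin cake are within 15 mm of where they stood (value of joint bolt above 0.027 m and value of joint catch below 0.002 m and distance of each of thread_spool, sanding_block, rosin_cake from where it was at the start of the episode below 0.015 m); the robot touches nothing.
It fails at once if the catch comes up while the bolt is half way (value of joint catch below 0.003 m and value of joint bolt between 0.009 and 0.024 m).
It fails at once if the thread spool, sanding block or rosin cake is lifted, carried or knocked away (distance of any of thread_spool, sanding_block, rosin_cake from where it was at the start of the episode above 0.02 m).
It also fails if it takes over 38 s, if anything falls off the work surface, if the arm or the gripper's body presses on something with over 40 N, if the wrist force passes 120 N, or if a joint passes its speed limit or range.

## Robot

A 6-joint arm with a two-finger parallel gripper is mounted at the origin on a cart in front of the work surface, level with it; the furniture and walls round the work are solid. World frame = base frame: x ahead of the robot, y to its left, z up, the work surface at z = 0. Lengths are in m, angles in rad, forces in N, time in s.
With the tool pointing down it reaches from about 0.35 to 0.775 m from the base axis. Payload 5.5 kg.
Tool frame: the origin (TCP) lies at the very end of the fingers, on their centre line; the grasp point (between the pads) lies behind it (env.hold_point_z is the z of the grasp point in the tool frame, in m); z points along the fingers, y is the line along which they close (so a half turn about z gives the same grasp; the last joint's range is limited). The gripper opens to 85 mm and grips with 20 to 120 N. Pads are 22 mm wide; open, the fingers measure 114 mm over their backs; the gripper's body (76 mm by 85 mm) begins 54 mm behind the grasp point. The pads swing forward as they close: fully open they stand 13 mm farther back than shut.
Start: joints at [1.005, 0.313, 0.046, 1.304, 0, 1.431], TCP at [0.238, 0.524, 0.231] pointing down, gripper open.
Joint ranges: [-2.76, 2.76], [-0.86, 1.69], [-1.03, 1.26], [-2.2, 2.34], [-1.47, 1.5], [-3.14, 3.14]. Speed limits (rad/s): [2.57, 2.57, 3.14, 3.14, 3.14, 3.14].

## Interface

Orientations are given as a unit quaternion [w, x, y, z].
In Python, from workcell import env gives the robot as it stands.
- The arm moves only by the tool arm_command, never from a script. Its argument "rows" is a list of rows, each an object with "delta_pos": the shift along the tool's x, y, z scaled (see below), a list of three; "rot": the turn, a rotation vector about the tool's x, y, z scaled (see below), a list of three; "fingers": the closure, from 0 (fully open) to 1 (shut). A call has 1 to 20 rows; each row shifts and turns the commanded pose from where the row before left it, along the tool's axes as they then stand; what a row does not reach is not made up. The controller multiplies each number of a shift by 0.02 m and each number of a turn by 360 degrees. A row lasts 1/10 s, in which the tool goes at most 50 mm and 8.59 degrees, less where a joint would pass 70% of its speed; a pose out of reach is approached as far as the arm can. A call with a number of a shift or a turn outside -1 to 1 is refused whole. A call with a gripper value outside its range is refused whole. The fingers move at their own pace and stop on an object; "squeeze" is the grip in N (left out, the last holds). Time passes only in rows, so rows that do not move let the fingers close. It gives the time, the measured TCP pose, the force and the opening at its end, in the units of the state.
- env.get_state(): the state, without advancing time (a new reading comes with each control period).
- env.read_camera(name): name is "scene" or "top" or "wrist"; returns (picture, depth): 480x640x3 uint8, blue, green, red; 480x640 float32, m along the optical axis (not along the pixel's ray), 0 where there is no reading.
- env.get_calibration(name): a dict with "mtx" (3x3 intrinsics, pixels), "R" (3x3) and "t" (3): a world point X has camera coordinates R X + t. Camera axes: x right, y down, z forward; pixel columns grow to the right and rows downward; lengths in m; the calibration is good to about 2 mm. A picture is of the moment at which its call begins: read the wrist's pose just before it. get_calibration takes no time and is no camera call; for the wrist camera it gives the pose at the moment of the call.
- env.hand_in(): hands the job in, once; it reports no verdict.
The state is a dict: "clock": time; "joint_pos": joint angles; "qvel": joint speeds; "tau": joint torques, N m; "tcp_pos": TCP position; "orientation": TCP orientation; "wrist_force": force on the tool from outside, world axes, zero at the start; "ft_torque": the same for the moment, N m; "finger_gap": finger opening in m.
Only numpy, scipy, OpenCV 4.12 (cv2) and the standard library are available. Lean on these libraries where they do the work, as an engineer would, in place of code of your own. Each camera call takes 0.05 s, during which the arm holds its last target. There are 200 camera calls.

## Working session

There is one attempt and no reset: what is moved stays moved. The work goes in short steps, Python scripts to look and compute and a tool call to move; the robot and the scene stay as the last step left them, time stands still between calls to the robot, and variables do not carry over. Pictures are saved under pics/ and viewed, on a budget of 10 in all, crops included, one or two more only if the job needs it, and the job is handed in when it is done.

Besides the shell and the picture viewer there is one more tool, called after "Call:" as a command line: name --argument value ..., lists and objects as JSON in quotes. arm_command: Moves the arm, as the interface text tells. Shifts and turns lie within -1 to 1; 1 stands for 0.02 m of shift or 360 degrees of turn. Its arguments: {"type":"object","properties":{"rows":{"type":"array","items":{"type":"object","properties":{"delta_pos":{"type":"array","items":{"type":"number","minimum":-1,"maximum":1}},"rot":{"type":"array","items":{"type":"number","minimum":-1,"maximum":1}},"fingers":{"type":"number"}}}},"squeeze":{"type":"number"}},"required":["rows"]}

```bash
mkdir -p pics; ls; python3 - <<'E'
from workcell import env
import cv2,numpy as np
s=env.get_state()
print({k:np.round(v,4) for k,v in s.items()}, env.hold_point_z)
for n in("scene","top"):
    c=env.get_calibration(n);im,d=env.read_camera(n)
    cv2.imwrite(f"pics/{n}0.png",im);np.savez(f"{n}0.npz",im=im,d=d,**c);print(n,c)
E
```

```text
pics
{'clock': np.float64(0.0), 'joint_pos': array([ 1.0054,  0.314 ,  0.045 ,  1.3036, -0.    ,  1.4312]), 'qvel': array([ 0.0021, -0.0009, -0.001 , -0.0004,  0.002 , -0.0014]), 'tau': array([-1.60000e-03, -4.80638e+01,  2.98528e+01,  1.95000e-02,
       -0.00000e+00,  0.00000e+00]), 'tcp_pos': array([0.2372, 0.5232, 0.2304]), 'orientation': array([-3.000e-04,  2.113e-01,  9.774e-01, -9.000e-04]), 'wrist_force': array([ 0.0214, -0.9807, -0.7805]), 'ft_torque': array([0.0163, 0.0079, 0.0356]), 'finger_gap': np.float64(0.0856)} -0.0187
scene {'mtx': array([[527.51604261,   0.        , 315.75198865],
       [  0.        , 527.51604261, 240.13082866],
       [  0.        ,   0.        ,   1.        ]]), 'R': array([[-0.71082067, -0.70314206, -0.01803401],
       [-0.41368391,  0.43866258, -0.79777238],
       [ 0.56885815, -0.55961271, -0.60268898]]), 't': array([0.22173647, 0.39439426, 0.55211264])}
top {'mtx': array([[441.68711268,   0.        , 322.41648479],
       [  0.        , 441.68711268, 239.8393298 ],
       [  0.        ,   0.        ,   1.        ]]), 'R': array([[-0.1050094 , -0.99446564, -0.00333273],
       [-0.97239042,  0.10337952, -0.20921173],
       [ 0.20839841, -0.01872849, -0.97786469]]), 't': array([-0.15134888,  0.55021842,  0.83366093])}
```

View pics/top0.png

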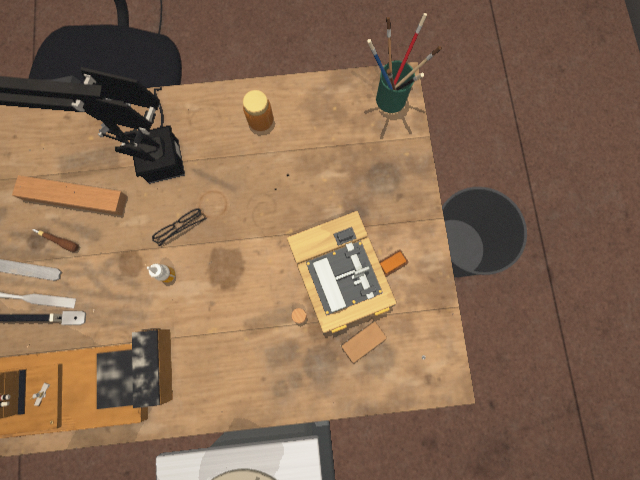

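View pics/scene0.png

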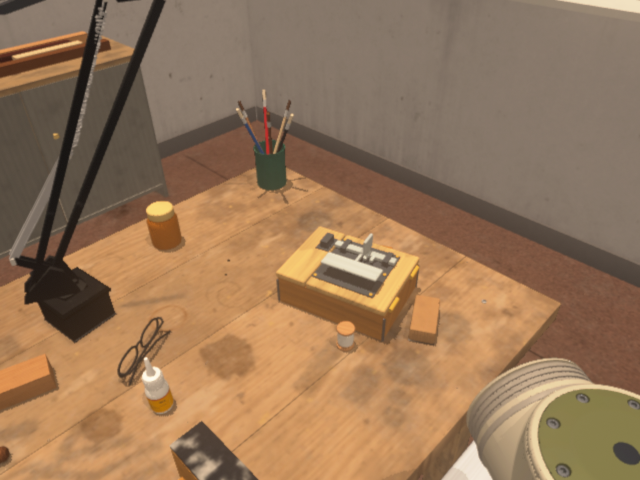

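The top view shows the chest centred near (345,275), the white catch bar at (329,284), the bolt and thumb plate around (358,272), the spool at (299,316), the block at (364,342) and the rosin at (394,262). In the scene view the thumb plate stands at (367,245) and the catch bar at (352,264).

```bash
cat > h.py <<'E'
import numpy as np,cv2
def cloud(d,K,R,t):
    v,u=np.mgrid[:480,:640]
    P=np.stack([(u-K[0,2])/K[0,0]*d,(v-K[1,2])/K[1,1]*d,d],-1)
    return (P-t)@R
E
python3 - <<'E'
from h import *
for n,(u0,u1,v0,v1) in {"top":(270,420,200,370),"scene":(260,450,210,360)}.items():
    z=np.load(n+"0.npz");P=cloud(z['d'],z['mtx'],z['R'],z['t']);im=z['im']
    m=np.zeros((480,640),bool);m[v0:v1,u0:u1]=1;m&=z['d']>0
    H=P[...,2]
    for nm,mm in {"lid":m&(H>.062)&(H<.08),"bar+plate":m&(H>.093)}.items():
        k,l,st,c=cv2.connectedComponentsWithStats(mm.astype('uint8'))
        for i in range(1,k):
            if st[i,4]<12: continue
            q=P[l==i];r=cv2.minAreaRect((q[:,:2]*1000).astype('float32'))
            print(n,nm,st[i],q.mean(0).round(4),'zmed/max',np.median(q[:,2]).round(4),q[:,2].max().round(4),np.round(r[0],1),np.round(r[1],1),round(r[2],1))
z=np.load("top0.npz");a=cv2.resize(z['im'][205:345,275:415],None,fx=4,fy=4,interpolation=2)
z=np.load("scene0.npz");b=cv2.resize(z['im'][220:360,265:450],(560*185//140*0+240,560*0+182))
cv2.imwrite("pics/crop1.png",a)
E
```

```text
top lid [ 287  211  110  122 6418] [ 0.465  -0.2376  0.0701] zmed/max 0.0698 0.08 [ 464.5 -238.2] [207.  154.6] 15.3
top bar+plate [313 257  33  55 838] [ 0.4366 -0.2111  0.0991] zmed/max 0.099 0.1035 [ 437.4 -211. ] [99.9 30. ] 15.0
top bar+plate [354 266  16   9  64] [ 0.4551 -0.2744  0.1086] zmed/max 0.1098 0.1133 [ 455.7 -274.1] [ 6.2 29.5] 15.8
scene lid [ 276  227  143   88 5631] [ 0.4551 -0.2234  0.0702] zmed/max 0.0699 0.08 [ 464.1 -237.6] [207.5 157. ] 15.5
scene bar+plate [363 234  10  18 109] [ 0.4541 -0.2716  0.1049] zmed/max 0.1065 0.1129 [ 455.4 -273.6] [ 6.4 30.9] 12.6
scene bar+plate [320 253  63  29 799] [ 0.4356 -0.2098  0.0992] zmed/max 0.0993 0.1025 [ 437.9 -211.1] [101.   32.4] 15.0
```

View pics/crop1.png

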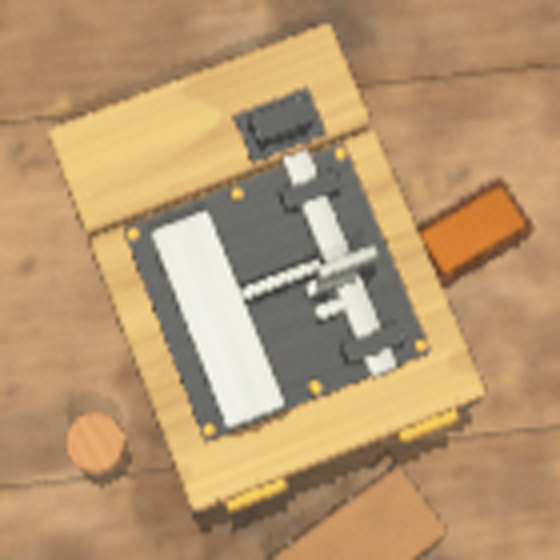

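The two views agree to about 1 mm: yaw 15°, bar centre (437.6, -211), plate centre (455.6, -274). I'll use a vertical tool with its finger line along chest y and a gap of about 52 mm, so one finger is over the bar and the other is behind the plate. First I'll check the heights along the swing.

```bash
python3 - <<'E'
from h import *
for n in("top","scene"):
    z=np.load(n+"0.npz");P=cloud(z['d'],z['mtx'],z['R'],z['t'])[z['d']>0]
    for y in np.arange(-.35,.65,.1):
        s=P[(P[:,1]>y)&(P[:,1]<y+.1)&(P[:,0]>.2)&(P[:,0]<.58)]
        if len(s): i=s[:,2].argmax();print(n,y.round(2),s[i].round(3))
E
```

```text
top -0.35 [ 0.459 -0.285  0.113]
top -0.25 [ 0.44  -0.211  0.103]
top -0.15 [ 0.529 -0.142  0.073]
top -0.05 [0.579 0.032 0.58 ]
top 0.05 [0.502 0.128 0.103]
top 0.15 [0.254 0.159 0.081]
top 0.25 [0.295 0.349 0.08 ]
top 0.35 [0.297 0.38  0.12 ]
top 0.45 [0.443 0.45  0.033]
scene -0.35 [ 0.455 -0.265  0.113]
scene -0.25 [ 0.449 -0.204  0.103]
scene -0.15 [ 0.531 -0.149  0.072]
scene -0.05 [0.579 0.004 0.519]
scene 0.05 [0.506 0.125 0.103]
scene 0.15 [0.376 0.161 0.081]
scene 0.25 [0.58  0.316 0.021]
```

Call:
arm_command --rows '[{"rot": [0,0,-0.0137],"delta_pos": [0,0,0],"fingers": 0.39},{"rot": [0,0,-0.0137],"delta_pos": [0,0,0],"fingers": 0.39},{"rot": [0,0,-0.0137],"delta_pos": [0,0,0],"fingers": 0.39},{"rot": [0,0,-0.0137],"delta_pos": [0,0,0],"fingers": 0.39},{"rot": [0,0,-0.0137],"delta_pos": [0,0,0],"fingers": 0.39},{"rot": [0,0,-0.0137],"delta_pos": [0,0,0],"fingers": 0.39},{"rot": [0,0,-0.0137],"delta_pos": [0,0,0],"fingers": 0.39},{"rot": [0,0,-0.0137],"delta_pos": [0,0,0],"fingers": 0.39},{"rot": [0,0,0],"delta_pos": [0,0,0],"fingers": 0.39}]'

```text
clock: 1.0
tcp_pos: [0.2374, 0.5235, 0.2308]
orientation: [-0.0, -0.131, 0.991, -0.0]
wrist_force: [-0.2, -0.2, -0.5]
finger_gap: 0.0519
```

```bash
python3 - <<'E'
from h import *
for n in("top","scene"):
    z=np.load(n+"0.npz");P=cloud(z['d'],z['mtx'],z['R'],z['t'])[z['d']>0]
    s=P[(P[:,2]>.3)&(P[:,2]<1.0)&(P[:,0]>0)];r=np.hypot(s[:,0],s[:,1])
    for a in np.arange(-40,80,10):
        k=(abs(np.degrees(np.arctan2(s[:,1],s[:,0]))-a)<5)&(r<1)
        if k.any(): i=r[k].argmin();print(n,a,r[k].min().round(3),s[k][i].round(3),'zmin',s[k][:,2].min().round(3),k.sum())
E
```

```text
top -10 0.584 [ 0.582 -0.056  0.539] zmin 0.531 65
top 0 0.56 [ 0.558 -0.046  0.537] zmin 0.302 4894
top 10 0.585 [0.583 0.052 0.571] zmin 0.3 1037
scene -40 0.002 [ 0.001 -0.001  0.309] zmin 0.303 472
scene -30 0.003 [ 0.002 -0.001  0.31 ] zmin 0.303 478
scene -20 0.001 [ 0.001 -0.     0.311] zmin 0.304 500
scene -10 0.004 [ 0.004 -0.001  0.308] zmin 0.302 528
scene 0 0.002 [ 0.002 -0.     0.309] zmin 0.3 3937
scene 10 0.003 [0.003 0.001 0.309] zmin 0.3 2124
scene 20 0.003 [0.003 0.001 0.309] zmin 0.301 620
scene 30 0.001 [0.001 0.001 0.31 ] zmin 0.301 690
scene 40 0.002 [0.002 0.001 0.31 ] zmin 0.3 748
scene 50 0.002 [0.001 0.002 0.31 ] zmin 0.3 817
scene 60 0.001 [0.001 0.001 0.31 ] zmin 0.301 686
scene 70 0.001 [0.    0.001 0.31 ] zmin 0.307 350
```

Call:
arm_command --rows '[{"delta_pos": [-0.03,-1,0.07],"rot": [0,0,0],"fingers": 0.39},{"delta_pos": [-0.03,-1,0.07],"rot": [0,0,0],"fingers": 0.39},{"delta_pos": [-0.03,-1,0.07],"rot": [0,0,0],"fingers": 0.39},{"delta_pos": [-0.03,-1,0.07],"rot": [0,0,0],"fingers": 0.39},{"delta_pos": [-0.03,-1,0.07],"rot": [0,0,0],"fingers": 0.39},{"delta_pos": [-0.03,-1,0.07],"rot": [0,0,0],"fingers": 0.39},{"delta_pos": [-0.03,-1,0.07],"rot": [0,0,0],"fingers": 0.39},{"delta_pos": [-0.03,-1,0.07],"rot": [0,0,0],"fingers": 0.39},{"delta_pos": [-0.03,-1,0.07],"rot": [0,0,0],"fingers": 0.39},{"delta_pos": [-0.03,-1,0.07],"rot": [0,0,0],"fingers": 0.39},{"delta_pos": [-0.03,-1,0.07],"rot": [0,0,0],"fingers": 0.39},{"delta_pos": [-0.03,-1,0.07],"rot": [0,0,0],"fingers": 0.39},{"delta_pos": [-0.03,-1,0.07],"rot": [0,0,0],"fingers": 0.39},{"delta_pos": [-0.03,-1,0.07],"rot": [0,0,0],"fingers": 0.39},{"delta_pos": [-0.03,-1,0.07],"rot": [0,0,0],"fingers": 0.39},{"delta_pos": [-0.03,-1,0.07],"rot": [0,0,0],"fingers": 0.39},{"delta_pos": [-0.03,-1,0.07],"rot": [0,0,0],"fingers": 0.39},{"delta_pos": [-0.03,-1,0.07],"rot": [0,0,0],"fingers": 0.39},{"delta_pos": [-0.03,-1,0.07],"rot": [0,0,0],"fingers": 0.39},{"delta_pos": [-0.03,-1,0.07],"rot": [0,0,0],"fingers": 0.39}]'

```text
clock: 3.0
tcp_pos: [0.353, 0.1397, 0.2032]
orientation: [-0.0, -0.13, 0.992, 0.0]
wrist_force: [0.3, -0.3, 0.4]
finger_gap: 0.0522
```

Call:
arm_command --rows '[{"delta_pos": [0.07,-0.98,0.1],"rot": [0,0,0],"fingers": 0.39},{"delta_pos": [0.07,-0.98,0.1],"rot": [0,0,0],"fingers": 0.39},{"delta_pos": [0.07,-0.98,0.1],"rot": [0,0,0],"fingers": 0.39},{"delta_pos": [0.07,-0.98,0.1],"rot": [0,0,0],"fingers": 0.39},{"delta_pos": [0.07,-0.98,0.1],"rot": [0,0,0],"fingers": 0.39},{"delta_pos": [0.07,-0.98,0.1],"rot": [0,0,0],"fingers": 0.39},{"delta_pos": [0.07,-0.98,0.1],"rot": [0,0,0],"fingers": 0.39},{"delta_pos": [0.07,-0.98,0.1],"rot": [0,0,0],"fingers": 0.39},{"delta_pos": [0.07,-0.98,0.1],"rot": [0,0,0],"fingers": 0.39},{"delta_pos": [0.07,-0.98,0.1],"rot": [0,0,0],"fingers": 0.39},{"delta_pos": [0.07,-0.98,0.1],"rot": [0,0,0],"fingers": 0.39},{"delta_pos": [0.07,-0.98,0.1],"rot": [0,0,0],"fingers": 0.39},{"delta_pos": [0.07,-0.98,0.1],"rot": [0,0,0],"fingers": 0.39},{"delta_pos": [0.07,-0.98,0.1],"rot": [0,0,0],"fingers": 0.39},{"delta_pos": [0.07,-0.98,0.1],"rot": [0,0,0],"fingers": 0.39},{"delta_pos": [0.07,-0.98,0.1],"rot": [0,0,0],"fingers": 0.39},{"delta_pos": [0.07,-0.98,0.1],"rot": [0,0,0],"fingers": 0.39},{"delta_pos": [0.07,-0.98,0.1],"rot": [0,0,0],"fingers": 0.39},{"delta_pos": [0.07,-0.98,0.1],"rot": [0,0,0],"fingers": 0.39},{"delta_pos": [0.07,-0.98,0.1],"rot": [0,0,0],"fingers": 0.39},{"delta_pos": [0,0,0],"rot": [0,0,0],"fingers": 0.39}]'

```text
schema error: expected 1 to 20 rows
```

```bash
python3 - <<'E'
from h import *
from workcell import env
from scipy.spatial.transform import Rotation as Ro
s=env.get_state();print(s['tcp_pos'],s['orientation'],s['clock'])
c=env.get_calibration("wrist");im,d=env.read_camera("wrist");cv2.imwrite("pics/w1.png",im)
np.savez("w1.npz",im=im,d=d,**c)
E
```

```text
[0.35303108 0.13972718 0.2031677 ] [-1.48972526e-05 -1.29845988e-01  9.91534174e-01  4.06999870e-05] 3.0
```

View pics/w1.png

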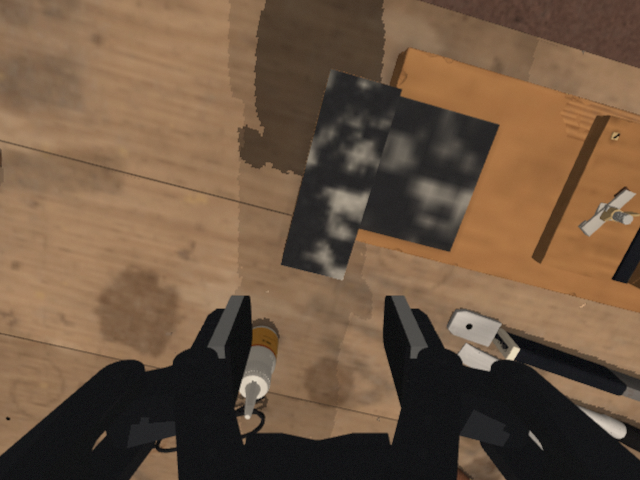

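The 21-row call was refused, so this view from the unmoved pose shows the fingertips at (235,300) and (400,300) over the bench. I'll resend it with 20 rows.

Call:
arm_command --rows '[{"delta_pos": [0.07,-0.98,0.1],"rot": [0,0,0],"fingers": 0.39},{"delta_pos": [0.07,-0.98,0.1],"rot": [0,0,0],"fingers": 0.39},{"delta_pos": [0.07,-0.98,0.1],"rot": [0,0,0],"fingers": 0.39},{"delta_pos": [0.07,-0.98,0.1],"rot": [0,0,0],"fingers": 0.39},{"delta_pos": [0.07,-0.98,0.1],"rot": [0,0,0],"fingers": 0.39},{"delta_pos": [0.07,-0.98,0.1],"rot": [0,0,0],"fingers": 0.39},{"delta_pos": [0.07,-0.98,0.1],"rot": [0,0,0],"fingers": 0.39},{"delta_pos": [0.07,-0.98,0.1],"rot": [0,0,0],"fingers": 0.39},{"delta_pos": [0.07,-0.98,0.1],"rot": [0,0,0],"fingers": 0.39},{"delta_pos": [0.07,-0.98,0.1],"rot": [0,0,0],"fingers": 0.39},{"delta_pos": [0.07,-0.98,0.1],"rot": [0,0,0],"fingers": 0.39},{"delta_pos": [0.07,-0.98,0.1],"rot": [0,0,0],"fingers": 0.39},{"delta_pos": [0.07,-0.98,0.1],"rot": [0,0,0],"fingers": 0.39},{"delta_pos": [0.07,-0.98,0.1],"rot": [0,0,0],"fingers": 0.39},{"delta_pos": [0.07,-0.98,0.1],"rot": [0,0,0],"fingers": 0.39},{"delta_pos": [0.07,-0.98,0.1],"rot": [0,0,0],"fingers": 0.39},{"delta_pos": [0.07,-0.98,0.1],"rot": [0,0,0],"fingers": 0.39},{"delta_pos": [0.07,-0.98,0.1],"rot": [0,0,0],"fingers": 0.39},{"delta_pos": [0.07,-0.98,0.1],"rot": [0,0,0],"fingers": 0.39},{"delta_pos": [0.07,-0.98,0.1],"rot": [0,0,0],"fingers": 0.39}]'

```text
clock: 5.05
tcp_pos: [0.4282, -0.2464, 0.1631]
orientation: [0.0, -0.131, 0.991, 0.0]
wrist_force: [-0.6, 0.3, 0.3]
finger_gap: 0.0522
```

```bash
python3 - <<'E'
from h import *
from workcell import env
env.read_camera("wrist")
c=env.get_calibration("wrist");s=env.get_state();im,d=env.read_camera("wrist");cv2.imwrite("pics/w2.png",im)
print(s['tcp_pos'],s['orientation'],s['clock'],s['wrist_force'])
P=cloud(d,c['mtx'],c['R'],c['t'])
a=np.radians(15);e=np.array([np.cos(a),np.sin(a)]);f=np.array([-e[1],e[0]]);O=np.array([.4643,-.2379])
T=s['tcp_pos'][:2]-O;print('TCP chest xy',T@e,T@f)
m=(d>0)&(P[...,2]>.094)&(P[...,2]<.135)
k,l,st,_=cv2.connectedComponentsWithStats(m.astype('uint8'))
for i in range(1,k):
    if st[i,4]<60: continue
    q=P[l==i];r=cv2.minAreaRect((q[:,:2]*1000).astype('float32'));b=np.array(r[0])/1000-O
    print(st[i],np.median(q[:,2]).round(4),np.round(r,1) if 0 else r,'chest',(b@e).round(4),(b@f).round(4))
# finger geometry (points higher than .135) relative to TCP in tool frame
q=P[(d>0)&(P[...,2]>.135)&(P[...,2]<.2)];w=q[:,:2]-s['tcp_pos'][:2]
print('fingers zmin',np.percentile(q[:,2],[0,1,5]),'x',np.percentile(w@e,[1,99]),'y',np.percentile(w@f,[1,99]))
E
```

```text
[ 0.42912027 -0.24946765  0.16285234] [ 3.60902503e-04 -1.30028957e-01  9.91509431e-01 -1.17849254e-03] 5.1 [ 2.10854053 -3.70087807  0.06327312]
TCP chest xy -0.03697494287774135 -0.0020683100295617253
[ 348  197   60  162 7494] 0.1007 ((437.2511291503906, -212.3473663330078), (100.38079833984375, 30.26444435119629), 15.192285537719727) chest -0.0195 0.0317
[ 230  277   58   24 1104] 0.1081 ((455.3244323730469, -275.7325134277344), (6.80117130279541, 30.07126235961914), 15.237055778503418) chest -0.0185 -0.0342
fingers zmin [0.16613115 0.16840069 0.1715605 ] x [-0.01150984  0.01056782] y [-0.03861716  0.0396552 ]
```

View pics/w2.png

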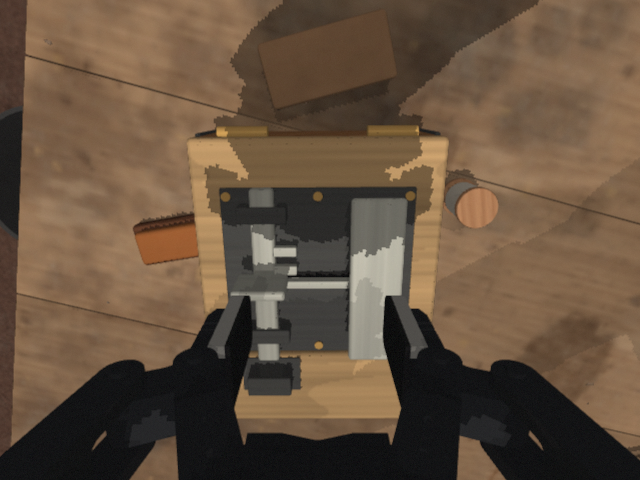

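The fingers straddle correctly: the catch bar is at (378,280) under the right finger and the plate at (258,285) is just ahead of the left one. Their tips are about 4 mm above the TCP plane. I'll descend to just above contact, backing off 2 mm.

Call:
arm_command --rows '[{"delta_pos": [0.1,0,0.7],"rot": [0,0,0],"fingers": 0.39},{"delta_pos": [0,0,0.7],"rot": [0,0,0],"fingers": 0.39},{"delta_pos": [0,0,0.7],"rot": [0,0,0],"fingers": 0.39},{"delta_pos": [0,0,0.6],"rot": [0,0,0],"fingers": 0.39},{"delta_pos": [0,0,0],"rot": [0,0,0],"fingers": 0.39},{"delta_pos": [0,0,0],"rot": [0,0,0],"fingers": 0.39},{"delta_pos": [0,0,0],"rot": [0,0,0],"fingers": 0.39}]'

```text
clock: 5.85
tcp_pos: [0.4264, -0.246, 0.11]
orientation: [0.0, -0.131, 0.991, -0.0]
wrist_force: [-0.2, -0.3, -0.3]
finger_gap: 0.052
```

Call:
arm_command --rows '[{"delta_pos": [0,0,0.15],"rot": [0,0,0],"fingers": 0.39},{"delta_pos": [0,0,0.15],"rot": [0,0,0],"fingers": 0.39},{"delta_pos": [0,0,0.15],"rot": [0,0,0],"fingers": 0.39},{"delta_pos": [0,0,0],"rot": [0,0,0],"fingers": 0.39},{"delta_pos": [0,0,0],"rot": [0,0,0],"fingers": 0.39}]'

```text
clock: 6.35
tcp_pos: [0.4259, -0.2457, 0.1001]
orientation: [-0.0, -0.131, 0.991, 0.0]
wrist_force: [-0.3, 0.1, 0.6]
finger_gap: 0.0522
```

Call:
arm_command --rows '[{"delta_pos": [0,0,0.15],"rot": [0,0,0],"fingers": 0.39},{"delta_pos": [0,0,0.15],"rot": [0,0,0],"fingers": 0.39},{"delta_pos": [0,0,0],"rot": [0,0,0],"fingers": 0.39},{"delta_pos": [0,0,0],"rot": [0,0,0],"fingers": 0.39}]'

```text
clock: 6.75
tcp_pos: [0.4262, -0.246, 0.0946]
orientation: [0.0, -0.131, 0.991, -0.0]
wrist_force: [-0.2, 0.1, 4.2]
finger_gap: 0.0519
```

Contact shows 4.2 N, the spring preload. Pressing 8 mm further.

Call:
arm_command --rows '[{"delta_pos": [0,0,0.15],"rot": [0,0,0],"fingers": 0.39},{"delta_pos": [0,0,0.15],"rot": [0,0,0],"fingers": 0.39},{"delta_pos": [0,0,0.1],"rot": [0,0,0],"fingers": 0.39},{"delta_pos": [0,0,0],"rot": [0,0,0],"fingers": 0.39},{"delta_pos": [0,0,0],"rot": [0,0,0],"fingers": 0.39},{"delta_pos": [0,0,0],"rot": [0,0,0],"fingers": 0.39}]'

```text
clock: 7.35
tcp_pos: [0.4262, -0.2459, 0.0869]
orientation: [0.0, -0.131, 0.991, -0.0]
wrist_force: [-0.8, 0.5, 6.9]
finger_gap: 0.0522
```

```bash
cat > chk.py <<'E'
from h import *
from workcell import env
import sys
a=np.radians(15);e=np.array([np.cos(a),np.sin(a)]);f=np.array([-e[1],e[0]]);O=np.array([.4643,-.2379])
s=env.get_state();T=s['tcp_pos'][:2]-O;print('TCP chest',T@e,T@f,s['tcp_pos'][2],'F chest',s['wrist_force'][:2]@e,s['wrist_force'][:2]@f,s['wrist_force'][2],s['clock'])
c=env.get_calibration("scene");im,d=env.read_camera("scene");P=cloud(d,c['mtx'],c['R'],c['t'])
q=(P[...,:2]-O);X=q@e;Y=q@f;Z=P[...,2]
b=(d>0)&(abs(Y-.033)<.010)&(X>-.06)&(X<.02)&(Z>.08)&(Z<.104)&(im.min(2)>120)
print('bar n,z',b.sum(),np.median(Z[b]) if b.any() else 0)
p=(d>0)&(Y>-.055)&(Y<-.012)&(Z>.095)&(Z<.115)&(X<.03)&(X>-.06)&(im.min(2)>70)
print('plate n,x pcts',p.sum(),np.percentile(X[p],[5,50,95]) if p.any() else 0)
cv2.imwrite(sys.argv[1],cv2.resize(im[190:360,250:460],None,fx=3,fy=3))
E
python3 chk.py pics/c1.png
```

```text
TCP chest -0.038913249989029994 0.0020969685871427696 0.08689554774309974 F chest -0.5953636454133259 0.7047128287522686 6.871484751667595 7.35
bar n,z 0 0
plate n,x pcts 0 0
```

View pics/c1.png

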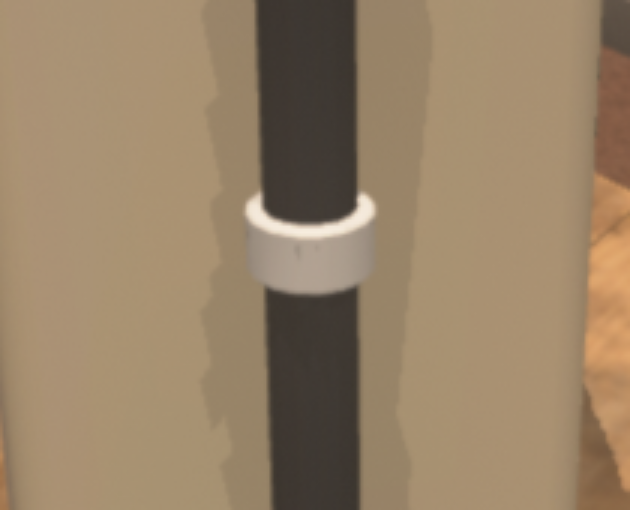

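The scene camera's view is blocked by the arm. The force of 6.9 N matches about 8.5 mm of press. Now pushing along chest +x (tool -x).

Call:
arm_command --rows '[{"delta_pos": [-0.2,0,0],"rot": [0,0,0],"fingers": 0.39},{"delta_pos": [-0.2,0,0],"rot": [0,0,0],"fingers": 0.39},{"delta_pos": [-0.2,0,0],"rot": [0,0,0],"fingers": 0.39},{"delta_pos": [-0.2,0,0],"rot": [0,0,0],"fingers": 0.39}]'

```text
clock: 7.8
tcp_pos: [0.4396, -0.2421, 0.0866]
orientation: [-0.002, -0.131, 0.991, -0.001]
wrist_force: [-7.9, -2.5, 9.9]
finger_gap: 0.0523
```

Call:
arm_command --rows '[{"delta_pos": [-0.2,0,0],"rot": [0,0,0],"fingers": 0.39},{"delta_pos": [-0.2,0,0],"rot": [0,0,0],"fingers": 0.39},{"delta_pos": [-0.2,0,0],"rot": [0,0,0],"fingers": 0.39},{"delta_pos": [-0.2,0,0],"rot": [0,0,0],"fingers": 0.39},{"delta_pos": [-0.2,0,0],"rot": [0,0,0],"fingers": 0.39},{"delta_pos": [0,0,0],"rot": [0,0,0],"fingers": 0.39}]'

```text
clock: 8.4
tcp_pos: [0.4594, -0.2367, 0.0866]
orientation: [-0.002, -0.131, 0.991, -0.0]
wrist_force: [-5.0, -1.7, 8.5]
finger_gap: 0.0522
```

```bash
sed -i 's/"scene"/sys.argv[2]/g; s/^cv2.imwrite.*/cv2.imwrite(sys.argv[1],im)/' chk.py; python3 chk.py pics/c2.png wrist
```

```text
TCP chest -0.004453427169527605 0.002425041165466027 0.08659390103386677 F chest -5.209028631619816 -0.3126298776835856 8.479778664707455 8.4
bar n,z 606 0.0909362509439732
plate n,x pcts 883 [-0.01558735  0.00642959  0.01045324]
```

Bar z is 0.091, so it is about 9 mm down. The bolt is at roughly 27 mm. Pushing on to the stop.

Call:
arm_command --rows '[{"delta_pos": [-0.15,0,0],"rot": [0,0,0],"fingers": 0.39},{"delta_pos": [-0.1,0,0],"rot": [0,0,0],"fingers": 0.39},{"delta_pos": [0,0,0],"rot": [0,0,0],"fingers": 0.39},{"delta_pos": [0,0,0],"rot": [0,0,0],"fingers": 0.39}]'

```text
clock: 8.85
tcp_pos: [0.4637, -0.2355, 0.0866]
orientation: [-0.002, -0.131, 0.991, -0.0]
wrist_force: [-5.4, -1.5, 8.0]
finger_gap: 0.0522
```

```bash
python3 chk.py pics/c3.png wrist
```

```text
TCP chest 3.583084845025787e-05 0.002468375913352984 0.08660983725926183 F chest -5.636502794510592 -0.026311352789727856 8.029297671775488 8.85
bar n,z 410 0.09091820174375728
plate n,x pcts 893 [-0.01109651  0.01090566  0.01480729]
```

View pics/c3.png

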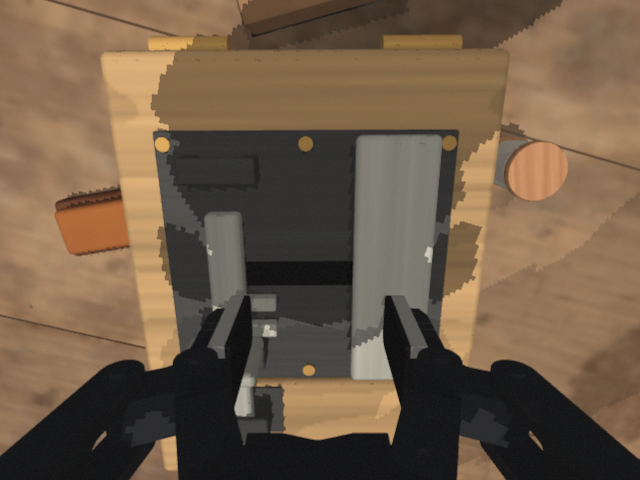

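The view shows the bar still held under the right finger at (395,300) and the bolt running under the keeper at (255,400). There is no force rise yet, so I'll push a little more until the stop is felt.

Call:
arm_command --rows '[{"delta_pos": [-0.1,0,0],"rot": [0,0,0],"fingers": 0.39},{"delta_pos": [0,0,0],"rot": [0,0,0],"fingers": 0.39},{"delta_pos": [0,0,0],"rot": [0,0,0],"fingers": 0.39}]'

```text
clock: 9.2
tcp_pos: [0.4638, -0.2355, 0.0866]
orientation: [-0.004, -0.13, 0.992, -0.001]
wrist_force: [-12.2, -3.1, 11.4]
finger_gap: 0.052
```

The stop is reached: the TCP did not move and the force doubled. I'll back off 2 mm with the catch still held, then lift.

Call:
arm_command --rows '[{"delta_pos": [0.2,0,0],"rot": [0,0,0],"fingers": 0.39},{"delta_pos": [0.1,0,0],"rot": [0,0,0],"fingers": 0.39},{"delta_pos": [0,0,-0.3],"rot": [0,0,0],"fingers": 0.39},{"delta_pos": [0,0,-0.5],"rot": [0,0,0],"fingers": 0.39},{"delta_pos": [0,0,-0.8],"rot": [0,0,0],"fingers": 0.39},{"delta_pos": [0,0,-0.8],"rot": [0,0,0],"fingers": 0.39},{"delta_pos": [0,0,-0.8],"rot": [0,0,0],"fingers": 0.39},{"delta_pos": [0,0,-0.8],"rot": [0,0,0],"fingers": 0.39},{"delta_pos": [0,0,0],"rot": [0,0,0],"fingers": 0.39},{"delta_pos": [0,0,0],"rot": [0,0,0],"fingers": 0.39},{"delta_pos": [0,0,0],"rot": [0,0,0],"fingers": 0.39},{"delta_pos": [0,0,0],"rot": [0,0,0],"fingers": 0.39}]'

```text
clock: 10.4
tcp_pos: [0.461, -0.2357, 0.1652]
orientation: [-0.001, -0.131, 0.991, 0.001]
wrist_force: [-0.5, -0.0, 0.4]
finger_gap: 0.052
```

```bash
python3 chk.py pics/c4.png wrist
```

```text
TCP chest -0.00263125047337225 0.002944270898629387 0.16517184467214482 F chest -0.5306328744283092 0.1250866697811988 0.3704090639187979 10.4
bar n,z 1487 0.1008288625039292
plate n,x pcts 940 [0.01062771 0.01145126 0.0158373 ]
```

View pics/c4.png

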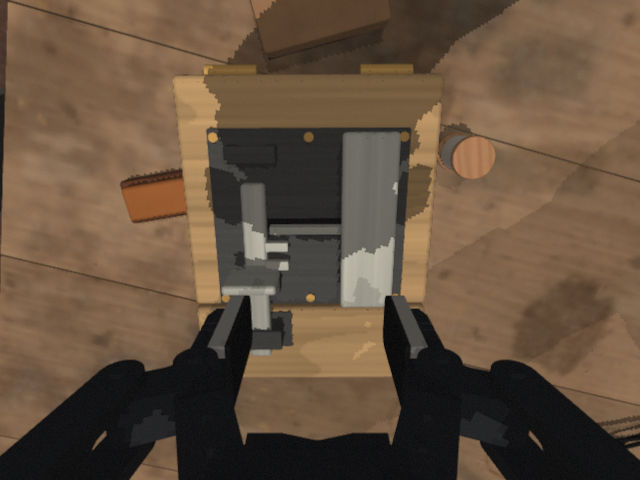

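The bar is back up (z 0.1008, the same as before). The plate's rear face is at chest x of about +11 mm, so the bolt has travelled about 32 mm. The bolt passes through its keeper at (265,340), and the spool, block and rosin have not been touched.

```bash
python3 -c "
from workcell import env
print(env.hand_in(), env.get_state()['clock'])"
```

```text
the job is handed in; nothing more can be done
the job is handed in; nothing more can be done
```

The lid is bolted shut and I handed the job in at about 10.5 s of the 38 s allowed; the hand-in reported no verdict.

- **Catch held down:** One fingertip kept the bar pressed about 8.5–9 mm through the whole push. The spring force read 6.9 N, and the camera put the bar's top at 0.091 m.
- **Bolt home:** The other fingertip pushed the thumb plate until the stop was felt, where the tool stopped moving and the force rose to about 12 N. I then backed off a few millimetres and lifted clear.
- **Last checks:** The catch bar is up again at z = 0.1008, the same height as before pressing. The bolt has travelled about 32 mm, and the wrist force is about 0.5 N, so the arm is touching nothing. In the last picture the spool, block and rosin look where they were; I did not measure them again.
- **Failed or disagreeing checks:**
  - The one scene-camera check while pressing was blocked by the arm, so I used the wrist camera from then on.
  - One move call with 21 rows was refused and resent with 20.

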